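# Hold a glass rod blank in the V-block rest for scoring

### The arm

A 7-joint arm with a two-finger parallel gripper is mounted at the origin on the work surface. World frame = base frame: x ahead of the robot, y to its left, z up, the work surface at z = 0. Lengths are in m, angles in degrees, forces in N, time in s.
With the tool pointing down it reaches from about 0.4 to 0.85 m from the base axis. Payload 10.4 kg.
Tool frame: the origin (TCP) lies midway between the tips of the shut fingers; the grasp point (between the pads) lies robot.tcp_to_grasp behind it (robot.tcp_to_grasp is the distance from the TCP to the grasp point, in m); z points along the fingers, y is the direction in which the jaws open and shut (so a half turn about z gives the same grasp; the last joint's range is limited). The gripper opens to 85 mm and grips with 20 to 120 N. Pads are 22 mm wide; open, the fingers measure 114 mm over their backs; the gripper's body (76 mm by 85 mm) begins 54 mm behind the grasp point. The pads swing forward as they close: fully open they stand 13 mm farther back than shut.
Start: joints at [66.314, 19.034, -3.707, 83.658, 1.238, 77.344, -5.071], TCP at [0.238, -0.578, 0.231] pointing down, gripper open.
Joint ranges: [-148.97, 148.97], [-28.65, 121.19], [-84.17, 76.75], [9.2, 138.47], [-72.65, 252.65], [3.7, 117.97], [-149.18, 149.18]. Speed limits (degrees/s): [127.2, 127.2, 159.86, 159.86, 180, 180, 180].

### API

Orientations are given as [roll, pitch, yaw] about the fixed x, y, z axes, in that order (R = Rz(yaw) Ry(pitch) Rx(roll)).
In Python, from plant import robot, jaws, ik, cams gives the robot as it stands. Calls block until the motion is done:
- robot.move_pose(position, orientation): joint-space move of the TCP to a pose.
- robot.move_l(position, frame=None, speed=0.15): straight line of the TCP; frame=None keeps the orientation; speed is the mean speed in m/s.
- robot.set_joints(angles): joint-space move.
- jaws.gripper_to(opening, squeeze=None): finger opening in m; squeeze is the grip in N (None keeps the last); returns when the fingers have stopped.
- robot.sleep(seconds).
- ik(position, orientation): joint angles nearest the present ones, or None.
- cams.snapshot(name): name is "scene" or "top" or "wrist"; returns the picture (400x640x3 uint8, red, green, blue); there is no depth.
- cams.camera_info(name): a dict with "K" (3x3 intrinsics, pixels), "rvec" (rotation vector, rad) and "tvec" (3), from world to camera coordinates, as OpenCV has them. Camera axes: x right, y down, z forward; pixel columns grow to the right and rows downward; lengths in m; the calibration is good to about 2 mm. The wrist camera is an equidistant fisheye: a pixel r from the principal point sees the ray r / f radians off the axis. A picture is of the moment at which its call begins: read the wrist's pose just before it. camera_info takes no time and is no camera call; for the wrist camera it gives the pose at the moment of the call.
A pose or a line that the arm cannot do raises robot.MotionError and nothing moves.
- robot.finish_job(): hands the job in, once; it reports no verdict.
Readings, each from a call of its own:
- robot.get_clock(): time.
- robot.get_joint_pos(): joint angles.
- robot.get_qvel(): joint speeds.
- robot.get_joint_torque(): joint torques, N m.
- robot.get_eef_pos(): TCP position.
- robot.get_tcp_rot(): TCP orientation.
- robot.get_contact_force(): force on the tool from outside, world axes, zero at the start.
- robot.get_moment(): the same for the moment, N m.
- robot.get_grip_width(): finger opening in m.
Only numpy, scipy, OpenCV 4.12 (cv2) and the standard library are available. Lean on these libraries where they do the work, as an engineer would, in place of code of your own. Each camera call takes 0.05 s, during which the arm holds its last target. There are 200 camera calls.

### The job

Lift the grey tray out of the top of the stock box, keeping it level, and set it down on the cork mat; then take the amber glass rod out of the box, leaving the green one where it lies, and lay it in the two V-blocks of the scoring rest with one end up against the brass stop. Press it down, firmly but gently, so that it bears on both faces of both V-blocks, and finish while still pressing it there with the fingers, so that I can score it; leave the tools lying about alone.

Things in the scene. Friction and masses are not known exactly. Their poses are not given: they have to be found in the camera images.
- stock_box: Blue open plastic box, 200 long (x) x 150 wide (y) x 58 high, fixed to the bench, walls and floor 5 thick; origin at the centre of its underside, z up, x along its length. Inside, two grey foam ribs with V notches carry two glass rods side by side, parallel to x, at y = +31 and y = -31 (which colour is on which side varies), rod axes 24.6 above the bench. The tray hangs in its mouth and hides them.
- tray: Grey plastic lift-out tray with a red handle, 200 x 150 over its flange, which lies on the box's rim; its 184 x 134 lower part hangs 16 into the box with 3 play all round, so it must be lifted straight up. Origin at the centre of its flat underside, z up, x along its length (same as the box at the start). Underside starts 42 above the bench. About 0.25 kg.
- tray_grip (a point): Centre of the tray's red handle: a bar 104 long (along tray x), 12 wide (y), 14 high, 55 above the tray's underside, on two posts at its ends; free below it between the posts for 27. Pinch it across its 12 mm from above. Axes as the tray.
- cork_mat: Cork mat, 240 (x) x 190 (y) x 4 thick, fixed flat on the bench; origin at the centre of its underside. The tray stands on it on its underside.
- amber_rod_center (a point): Centre of the amber glass rod: solid cylinder 22 diameter, 150 long, x along its axis (y and z may have any roll about it), about 0.13 kg, loose in the box's notches. 40 clear to the other rod, 28 to the box's wall; grip it at mid-length, between the ribs (which stand at 45 to either side of its centre, 20 wide).
- green_rod_center (a point): Centre of the green glass rod, same size, lying next to the amber one in the box; to be left there.
- rest: Scoring rest, fixed: aluminium base 220 (x) x 76 (y) x 10 high, with two dark steel V-blocks, each 28 long and 60 wide, tops 56 above the bench, centred at x = -50 and x = +50 (72 clear between them, only the 10 mm base below). 90-degree V along x, open upward, mouth 40 wide, lined with white nylon; at x = +75 stands the face of the brass end stop, 40 wide and 62 high. Origin at the centre of the base's underside, x along the V towards the stop, z up.
- rest_seat (a point): Centre of the rod when seated in both V-blocks with its end on the stop: x = 0, y = 0, z = 51.6 in the rest, axes as the rest. V-blocks and stop are rigid; push down on the rod with 5 to 20 N half-way between the V-blocks. A rod gripped a millimetre to one side bears on one face only; let go, it settles into the V by itself and can be pressed on its top, 11 above its centre.
- face_near_left: White nylon face of the V-block at x = -50, on the +y side; origin as the rest.
- face_near_right: White nylon face of the V-block at x = -50, on the -y side; origin as the rest.
- face_far_left: White nylon face of the V-block at x = +50, next to the stop, on the +y side; origin as the rest.
- face_far_right: White nylon face of the V-block at x = +50, next to the stop, on the -y side; origin as the rest.
- paddle: Graphite paddle with a wooden handle, 220 long, lying on the bench; leave alone. Origin near its middle.
- tweezers: Steel tweezers, 165 long, lying on the bench; leave alone. Origin at the middle.
- glass_knife: Glass knife with a wooden handle, 160 long, lying on the bench; leave alone. Origin at the middle.
Mind the look-alikes: they are no part of the job. What is shaped like the rest but red is not meant.

How it is judged (in metres and radians):
On the way, in this order (a step that is already met when the one before it is completed fails the run):
1. the tray is lifted clear of the box, held by the fingers (z of tray in the frame of stock_box above 0.08 m and contact force between the fingers and tray above 0.5 N), for 0.1 s.
2. the tray stands level on the cork mat, released (z of tray in the frame of cork_mat below 0.009 m and horizontal distance between tray and cork_mat below 0.06 m and angle between tray's own z axis and vertical below 0.06 rad and contact force between tray and cork_mat above 1 N and contact force between each of the arm, the fingers and tray below 0.1 N), for 0.2 s.
3. the amber rod is lifted out of the box, held by the fingers (height (world z) of amber_rod_center above 0.08 m and contact force between the fingers and amber_rod above 0.5 N), for 0.1 s.
At the end, for the whole second after the job is handed in: Fingers still push on the amber rod (over 1.5 N); its centre is within 4 mm of the seat along the V, 2 mm across and in height, parallel within 0.025 rad; each of the four nylon faces carries over 0.8 N. Tray level on the mat (centres within 60 mm), untouched; green rod within 12 mm of its place (all of step 2 and x of amber_rod_center in the frame of rest_seat between -0.004 and 0.004 m and y of amber_rod_center in the frame of rest_seat between -0.002 and 0.002 m and z of amber_rod_center in the frame of rest_seat between -0.002 and 0.002 m and angle between the x axis of amber_rod_center and the x axis of rest_seat, either way round below 0.025 rad and contact force between amber_rod and face_near_left above 0.8 N and contact force between amber_rod and face_near_right above 0.8 N and contact force between amber_rod and face_far_left above 0.8 N and contact force between amber_rod and face_far_right above 0.8 N and contact force between the fingers and amber_rod above 1.5 N and linear speed of amber_rod below 0.01 m/s and distance of green_rod_center from where it was at the start of the episode below 0.012 m); the arm keeps its last pose, push and grip.
It fails at once if the tray is tipped (more than 0.4 rad) (angle between tray's own z axis and vertical above 0.4 rad).
It fails at once if the rod is dropped or forced onto the V-blocks (more than 30 N on one face) (contact force between amber_rod and face_near_left above 30 N or contact force between amber_rod and face_near_right above 30 N or contact force between amber_rod and face_far_left above 30 N or contact force between amber_rod and face_far_right above 30 N).
It fails at once if the green rod is disturbed (moved more than 12 mm) (distance of green_rod_center from where it was at the start of the episode above 0.012 m).
It fails at once if a tool lying on the bench is moved more than 30 mm (distance of any of paddle, tweezers, glass_knife from where it was at the start of the episode above 0.03 m).
It also fails if it takes over 61 s, if anything falls off the work surface, if the arm or the gripper's body presses on something with over 40 N, if the wrist force passes 120 N, or if a joint passes its speed limit or range.

## Working session

There is one attempt and no reset: what is moved stays moved. The work goes in short steps, each a Python script; the robot and the scene stay as the last script left them, time stands still between calls to the robot, and variables do not carry over. Pictures are saved under pics/ and viewed, about 8 in all and at most 12, crops included, and the job is handed in when it is done.

```bash
ls; mkdir -p pics
cat > h.py <<'E'
import numpy as np, cv2
from plant import robot, jaws, ik, cams
def ray(name,px,info=None):
    i=info or cams.camera_info(name); K=np.array(i["K"]); R=cv2.Rodrigues(np.array(i["rvec"],float))[0]; t=np.array(i["tvec"],float).ravel()
    u=(px[0]-K[0,2])/K[0,0]; v=(px[1]-K[1,2])/K[1,1]
    if name=="wrist":
        r=np.hypot(u,v); d=np.array([np.sin(r)*u/max(r,1e-9),np.sin(r)*v/max(r,1e-9),np.cos(r)])
    else: d=np.array([u,v,1.])
    return -R.T@t, R.T@d
def onz(name,px,z,info=None):
    c,d=ray(name,px,info); return c+d*(z-c[2])/d[2]
def save(name,fn,img=None):
    im=cams.snapshot(name); cv2.imwrite(fn,im[:,:,::-1]); return im
E
python3 - <<'E'
from h import *
a=save("scene","pics/s0.png");b=save("top","pics/t0.png")
for n in("scene","top"):
    c,d=ray(n,(320,200)); print(n,c,d, cams.camera_info(n)["K"])
print(robot.tcp_to_grasp, robot.get_tcp_rot(), robot.get_grip_width(), robot.get_clock(), robot.get_contact_force())
E
```

```text
pics
scene [1.35023921 0.11874489 0.86921586] [-0.73442771 -0.0989119  -0.67164438] [[478.4732654    0.         327.86404711]
 [  0.         478.4732654  200.91733567]
 [  0.           0.           1.        ]]
top [ 3.77408022e-01 -9.99663437e-05  1.34564361e+00] [ 0.0710758   0.02036524 -0.99730809] [[400.23402387   0.         323.2523903 ]
 [  0.         400.23402387 198.04305202]
 [  0.           0.           1.        ]]
0.0187 [-1.79926070e+02  2.76889171e-03  2.23912641e+01] 0.08531179361677242 0.1 [ 0.45895234 -0.3399493   0.18472618]
```

View pics/t0.png

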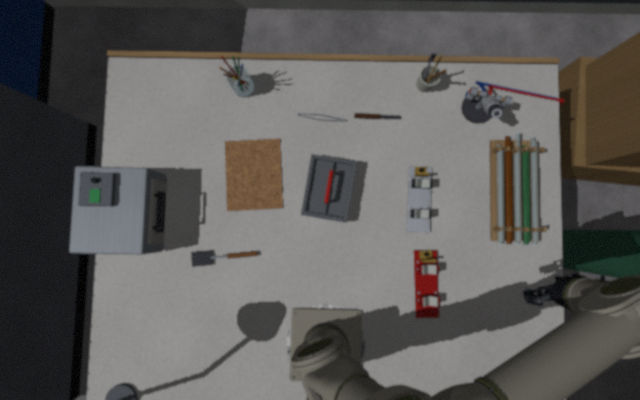

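View pics/s0.png

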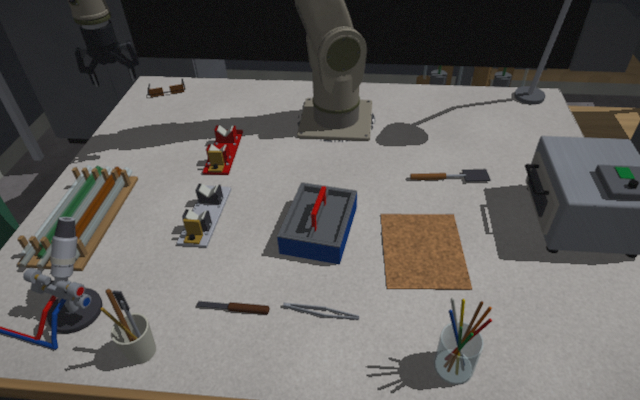

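The top view shows the box and tray at (333,188) with the red handle at (330,187), the mat at (254,175), and the real (grey) rest at (420,200) with its brass stop at the far end (424,171). The red decoy is at (427,284). The scene view agrees.

Run:
```python
from h import *
im=cv2.imread("pics/t0.png"); hsv=cv2.cvtColor(im,cv2.COLOR_BGR2HSV).astype(int); H,S,V=hsv[...,0],hsv[...,1],hsv[...,2]
def big(m,box):
    k=np.zeros(m.shape,np.uint8); x0,y0,x1,y1=box; k[y0:y1,x0:x1]=m[y0:y1,x0:x1]; 
    c=max(cv2.findContours(k*255,0,1)[0],key=cv2.contourArea); return cv2.minAreaRect(c)
def rep(n,r,z):
    P=np.array([onz("top",p,z) for p in cv2.boxPoints(r)])[:,:2]
    e=[P[1]-P[0],P[2]-P[1]]; e.sort(key=np.linalg.norm); L=e[1]
    print(n,P.mean(0).round(4),"size",np.linalg.norm(e[1]).round(4),np.linalg.norm(e[0]).round(4),"yaw",np.degrees(np.arctan2(L[1],L[0]))%180)
rep("handle",big(((H<8)|(H>172))&(S>140)&(V>70),(300,150,365,225)),.1)
rep("mat",big((H>5)&(H<20)&(S>80),(215,130,290,220)),.004)
rep("boxrim",big((V<115),(297,148,368,226)),.058)
rep("brass",big((H>12)&(H<30)&(S>120),(405,155,445,185)),.062)
cv2.imwrite("pics/restc.png",cv2.resize(im[150:245,385:460],None,fx=6,fy=6,interpolation=cv2.INTER_CUBIC))
print(robot.get_joint_pos())
```

```text
handle [ 0.5091 -0.0006] size 0.0998 0.0113 yaw 171.7411527573964
mat [0.5565 0.2547] size 0.2337 0.188 yaw 4.365076923052612
boxrim [ 0.509  -0.0186] size 0.2075 0.1892 yaw 171.96818047585342
brass [ 0.5676 -0.2992] size 0.0354 0.0228 yaw 91.10023857088298
[66.31415631 19.06828045 -3.70772434 83.70217932  1.23717863 77.34335259
 -5.07205963]
```

View pics/restc.png

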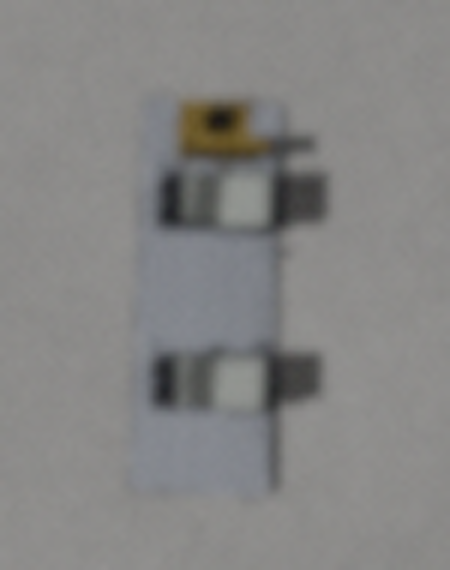

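The crop shows the rest base from (140,95) to (272,493), both V-blocks with white nylon faces, and the stop at the top, so its yaw is a few degrees negative. The handle is 100x11 mm as expected. I'll go above it and recheck with the wrist camera.

```bash
cat >> h.py <<'E'
def rectw(name,m,z,info,hull=False):
    c=max(cv2.findContours(m.astype(np.uint8)*255,0,1)[0],key=cv2.contourArea)[:,0,:]
    P=np.array([onz(name,p,z,info)[:2] for p in c.astype(float)],np.float32)*1000
    (cx,cy),(w,h),a=cv2.minAreaRect(P)
    if w<h: a+=90
    return np.array([cx,cy])/1000,max(w,h),min(w,h),(a+90)%180-90
E
python3 - <<'E'
from h import *
robot.move_pose([.509,-.001,.24],[180,0,-8.3])
print(robot.get_clock(),robot.get_eef_pos(),robot.get_contact_force())
i=cams.camera_info("wrist"); im=save("wrist","pics/w1.png")
hsv=cv2.cvtColor(im,cv2.COLOR_RGB2HSV).astype(int); H,S,V=hsv[...,0],hsv[...,1],hsv[...,2]
print(rectw("wrist",((H<8)|(H>172))&(S>140)&(V>60),.1,i), i["K"], ray("wrist",(320,200),i))
E
```

```text
2.375 [ 0.50909681 -0.0019232   0.23991297] [ 0.26633968 -0.35913511 -0.27619065]
(array([5.11564941e-01, 1.52822495e-04]), 107.35212707519531, 12.261346817016602, -8.750839233398438) [[309.70691629   0.         316.14827813]
 [  0.         309.70691629 192.12583938]
 [  0.           0.           1.        ]] (array([ 0.58581846, -0.01286981,  0.38241802]), array([-0.32424373,  0.0335306 , -0.94537913]))
```

View pics/w1.png

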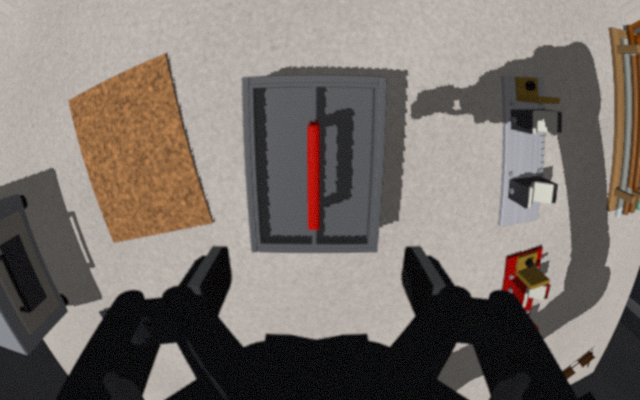

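The wrist view shows the handle bar running from (314,122) to (314,230), centred in the tray. It measures 107x12 mm and agrees with the top view to within 2 mm. Gripping and lifting now.

Run:
```python
from h import *
robot.move_pose([.5105,0.0005,.16],[180,0,-8.6])
robot.sleep(.2);print(robot.get_eef_pos())
robot.move_l([.5105,0.0,.0785],speed=.08)
print(robot.get_eef_pos(),robot.get_contact_force())
jaws.gripper_to(0.0,50)
print(robot.get_grip_width(),robot.get_eef_pos(),robot.get_contact_force())
p=robot.get_eef_pos()
robot.move_l([p[0],p[1],p[2]+.03],speed=.05)
print(robot.get_contact_force(),robot.get_grip_width())
robot.move_l([p[0],p[1],p[2]+.09],speed=.12)
robot.sleep(.2)
print(robot.get_clock(),robot.get_contact_force(),robot.get_grip_width(),robot.get_eef_pos(),robot.get_tcp_rot())
save("scene","pics/s1.png")
```

```text
[5.11758584e-01 4.72772969e-04 1.62089891e-01]
[5.10869678e-01 3.97933391e-05 7.89855374e-02] [ 0.56541543  0.0058465  -0.79454273]
0.011230537314451589 [ 5.10629046e-01 -2.74178764e-05  7.86743678e-02] [-1.1319752  -0.10170733  2.58683813]
[-0.46316151  0.05055788 -3.30557364] 0.010686115353165763
6.475 [-0.41820662  0.43956771 -3.09296947] 0.01083262939218921 [ 5.10143878e-01 -1.76499359e-05  1.67823484e-01] [-1.79997467e+02  8.46823788e-02 -8.59370486e+00]
```

View pics/s1.png

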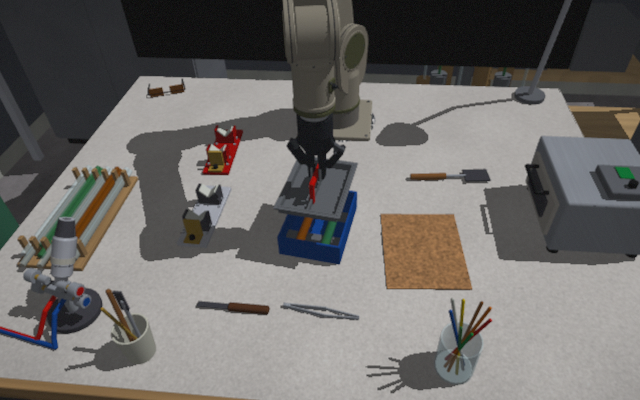

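The tray is lifted level (about 3 N), and the amber rod shows on the -y side of the box (at 303,227) with the green one on the +y side. Placing the tray, then looking into the box and over the rest.

Run:
```python
from h import *
robot.move_l([.5565,.2547,.16],[180,0,4.4],speed=.15)
robot.sleep(.1)
robot.move_l([.5565,.2547,.060],speed=.12)
robot.move_l([.5565,.2547,.0425],speed=.03)
z=.0425
for k in range(6):
    robot.sleep(.1); f=robot.get_contact_force(); print(robot.get_eef_pos(),f)
    if f[2]>-1.2: break
    z-=.001; robot.move_l([.5565,.2547,z],speed=.02)
jaws.gripper_to(.05)
p=robot.get_eef_pos()
robot.move_l([p[0],p[1],.16],speed=.15)
robot.move_pose([.47,-.03,.24],[180,0,-8.6])
robot.sleep(.1);print(robot.get_clock(),robot.get_eef_pos(),robot.get_contact_force())
np.save("i2.npy",cams.camera_info("wrist"),allow_pickle=True);save("wrist","pics/w2.png")
robot.move_pose([.43,-.30,.24],[180,0,0])
robot.sleep(.1);print(robot.get_clock(),robot.get_eef_pos())
np.save("i3.npy",cams.camera_info("wrist"),allow_pickle=True);save("wrist","pics/w3.png")
save("top","pics/t3.png")
a=cv2.imread("pics/w2.png");b=cv2.imread("pics/w3.png")
cv2.imwrite("pics/v23.png",np.vstack([a[:290],b[:290]]))
```

```text
[0.55661177 0.25481241 0.04270291] [-0.10194946  0.23722125 -3.0020849 ]
[0.55652057 0.25468036 0.04152269] [ 0.74217432  0.06947579 -2.48854283]
[0.55668755 0.25479861 0.04076273] [ 0.04535785 -0.80378953  0.59314199]
13.7 [ 0.47030249 -0.02865216  0.23968295] [0.53109219 0.50943805 0.34529332]
14.9083 [ 0.43101508 -0.29819997  0.24020261]
```

View pics/v23.png

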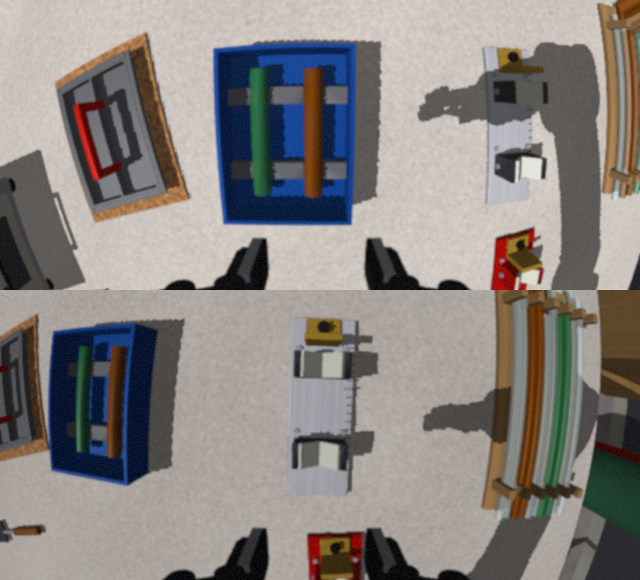

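The tray stands on the mat. In the top half, the amber rod is at (313,130) and the green at (260,130). In the bottom half, the rest runs from (322,320) to (320,490). I'll measure the rod and zoom in on the rest.

Run:
```python
from h import *
i2=np.load("i2.npy",allow_pickle=True).item();i3=np.load("i3.npy",allow_pickle=True).item()
a=cv2.imread("pics/w2.png");b=cv2.imread("pics/w3.png")
def m(im,box,f):
    h=cv2.cvtColor(im,cv2.COLOR_BGR2HSV).astype(int); k=np.zeros(h.shape[:2],bool); x0,y0,x1,y1=box
    k[y0:y1,x0:x1]=f(h[...,0],h[...,1],h[...,2])[y0:y1,x0:x1]; return k
am=lambda H,S,V:(H>4)&(H<22)&(S>120)&(V>50); gr=lambda H,S,V:(H>45)&(H<85)&(S>90)
for n,im,i,box in(("w2",a,i2,(230,50,345,220)),("w3",b,i3,(60,40,140,185))):
    print(n,"amber",rectw("wrist",m(im,box,am),.0246+.004,i),"green",rectw("wrist",m(im,box,gr),.0286,i))
# rest
hb=cv2.cvtColor(b,cv2.COLOR_BGR2HSV)
print("base hsv",hb[110,310],hb[195,300],"bench",hb[110,260],hb[195,270], "cam",ray("wrist",(320,200),i3)[0])
bs=m(b,(300,20,350,60),lambda H,S,V:(H>12)&(H<30)&(S>110)&(V>60)); print("brass",rectw("wrist",bs,.06,i3))
c=b[15:215,270:390]; cv2.imwrite("pics/restw.png",cv2.resize(c,None,fx=3,fy=3,interpolation=cv2.INTER_CUBIC))
```

```text
w2 amber (array([ 0.50570663, -0.03008103]), 149.15484619140625, 20.294673919677734, -8.784332275390625) green (array([0.51680627, 0.03026357]), 150.9258575439453, 21.534746170043945, -8.556381225585938)
w3 amber (array([ 0.50515576, -0.02955232]), 149.3811492919922, 17.90567970275879, -8.063751220703125) green (array([0.51631671, 0.02785327]), 151.30926513671875, 29.71103286743164, -8.402297973632812)
base hsv [116  11 169] [116  12 167] bench [ 15  12 167] [ 15  15 166] cam [ 0.50849268 -0.29771249  0.38273318]
brass (array([ 0.56799872, -0.30545511]), 37.74074935913086, 28.049421310424805, -89.93815892189741)
```

View pics/restw.png

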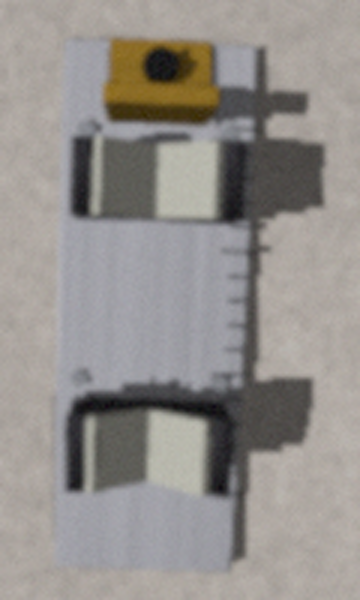

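The crop shows the V apex lines at x≈157 (far block) and x≈147 (near block), and the base outlined in bluish grey, which can be masked by hue.

Run:
```python
from h import *
i3=np.load("i3.npy",allow_pickle=True).item(); b=cv2.imread("pics/w3.png")
h=cv2.cvtColor(cv2.GaussianBlur(b,(3,3),0),cv2.COLOR_BGR2HSV).astype(int)
k=np.zeros(h.shape[:2],np.uint8); r=(slice(20,215),slice(280,362)); k[r]=((h[...,0]>95)&(h[...,0]<140)&(h[...,1]>4)&(h[...,2]>110))[r]
k=cv2.morphologyEx(k,cv2.MORPH_OPEN,np.ones((3,3)))
pts=np.argwhere(k)[:,::-1].astype(float)
P=np.array([onz("wrist",p,.01,i3)[:2] for p in pts],np.float32)*1000
(c,s,a)=cv2.minAreaRect(P); print("base",c,s,a)
f=lambda x,y,z:onz("wrist",(270+x/3-.33,15+y/3-.33),z,i3)[:2].round(4)
print("apex far",f(157,140,.036),f(157,217,.036),"near",f(148,405,.036),f(146,483,.036))
print("stop face bottom edge, top z.062: ",f(105,88,.062),f(218,92,.062))
# subpixel apex: max horizontal gradient per row
g=cv2.cvtColor(b,cv2.COLOR_BGR2GRAY).astype(float)
for n,(y0,y1) in(("far",(64,86)),("near",(154,174))):
    q=[]
    for y in range(y0,y1):
        d=np.clip(np.diff(g[y,310:335]),0,None); d[d<10]=0
        if d.sum()>0: q.append(onz("wrist",(310.5+(d*np.arange(24)).sum()/d.sum(),y),.036,i3)[:2])
    q=np.array(q); print(n,len(q),q.mean(0),np.median(q[:,1]),q[:,1].std())
```

```text
base (483.5325927734375, -303.525634765625) (74.71436309814453, 216.42088317871094) 88.4553451538086
apex far [ 0.549  -0.3044] [ 0.5201 -0.3046] near [ 0.4494 -0.3016] [ 0.4189 -0.301 ]
stop face bottom edge, top z.062:  [ 0.5643 -0.2863] [ 0.5633 -0.3245]
far 22 [ 0.53417422 -0.30424966] -0.3041883799653523 0.00023154963565637023
near 20 [ 0.43327681 -0.30130855] -0.30123110955318444 0.0002113708799578046
```

The rest is at centre (0.4837,-0.303) with yaw -1.65° (base outline and apex lines agree, block spacing 101 mm). Amber is at (0.5057,-0.0303), yaw -8.6°, matching the box geometry. Next I take the rod.

Run:
```python
from h import *
jaws.gripper_to(.036,40)
robot.move_pose([.5057,-.0303,.13],[180,0,-8.6])
robot.sleep(.2);print(robot.get_eef_pos(),robot.get_grip_width())
robot.move_l([.5057,-.0303,.05],speed=.1)
robot.move_l([.5057,-.0303,.010],speed=.05)
robot.sleep(.1);print(robot.get_eef_pos(),robot.get_contact_force())
jaws.gripper_to(0.0,40)
p=np.array(robot.get_eef_pos());print(robot.get_grip_width(),p,robot.get_contact_force())
robot.move_l(p+[0,0,.03],speed=.06)
robot.move_l(p+[0,0,.13],speed=.15)
robot.sleep(.2);print(robot.get_clock(),robot.get_grip_width(),robot.get_eef_pos(),robot.get_contact_force())
```

```text
[ 0.50589844 -0.03148057  0.13027226] 0.035870581032705996
[ 0.50583525 -0.03080453  0.01390834] [-30.63706518   1.69250478  69.93742289]
0.020304759211756125 [ 0.50810523 -0.03037648  0.01252826] [-6.97531451 -0.93646613 34.82376185]
20.625 0.020577170167509175 [ 0.50757475 -0.03029671  0.14160846] [ 0.45944833 -0.61615548 -1.17474911]
```

The rod is held (20.5 mm, -1.2 N), but the descent met 70 N, so I'm checking what happened, including the green rod.

Run:
```python
from h import *
i=cams.camera_info("wrist"); im=save("wrist","pics/w4.png"); s=save("scene","pics/s4.png")
h=cv2.cvtColor(im,cv2.COLOR_RGB2HSV).astype(int)
g=(h[...,0]>45)&(h[...,0]<85)&(h[...,1]>90)
g[:,:150]=0;g[:,420:]=0
print("green",rectw("wrist",g,.0286,i),robot.get_eef_pos(),robot.get_tcp_rot())
crop=cv2.resize(s[60:300,180:400],None,fx=1.82,fy=1.67)
cv2.imwrite("pics/v4.png",np.hstack([im[:,120:520],crop])[:,:,::-1])
```

```text
green (array([0.51559039, 0.03055283]), 152.96987915039062, 21.95875358581543, -8.033279418945312) [ 0.50782986 -0.03029824  0.14197634] [-1.79986606e+02  5.59776076e-02 -8.59170490e+00]Traceback (most recent call last):
  File "<stdin>", line 8, in <module>
    return _nx.concatenate(arrs, 1, dtype=dtype, casting=casting)
           ~~~~~~~~~~~~~~~^^^^^^^^^^^^^^^^^^^^^^^^^^^^^^^^^^^^^^^
ValueError: all the input array dimensions except for the concatenation axis must match exactly, but along dimension 0, the array at index 0 has size 400 and the array at index 1 has size 401
```

Run:
```python
import cv2,numpy as np
im=cv2.imread("pics/w4.png");s=cv2.imread("pics/s4.png")
cv2.imwrite("pics/v4.png",np.hstack([im[:,120:520],cv2.resize(s[60:300,180:400],(400,400))]))
```

```text
(no output)
```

View pics/v4.png

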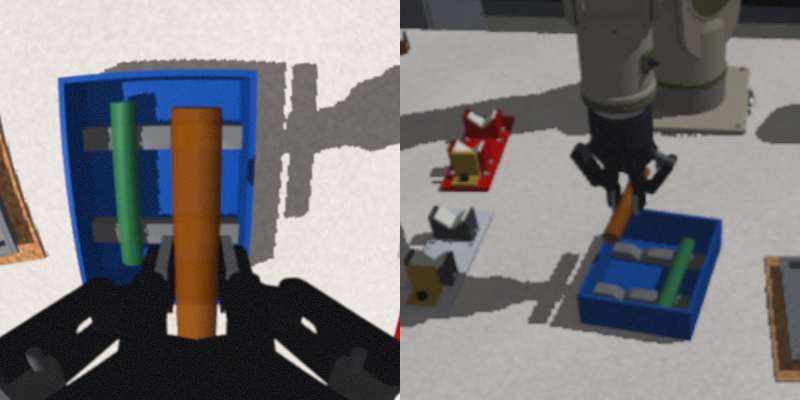

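The box is otherwise intact: the green rod is in its notches and the amber rod is level between the pads. The wide finger knuckles evidently hit the box's right wall, which explains the force. Next I'll measure the rod's offset along the grip and carry it over the rest.

Run:
```python
from h import *
im=cv2.imread("pics/w4.png"); h=cv2.cvtColor(im,cv2.COLOR_BGR2HSV).astype(int)
m=(h[...,0]>3)&(h[...,0]<22)&(h[...,1]>110)&(h[...,2]>40); m[:,:270]=0;m[:,360:]=0;m[:80]=0
i=cams.camera_info("wrist"); p=np.array(robot.get_eef_pos()); y=np.radians(-8.6); ex=np.array([np.cos(y),np.sin(y)]); ey=np.array([-ex[1],ex[0]])
def loc(px,z): d=onz("wrist",px,z,i)[:2]-p[:2]; return d@ex,d@ey
ys,xs=np.nonzero(m); r0=ys.min(); print("top row",r0,xs[ys==r0+2].min(),xs[ys==r0+2].max())
for z in(.012,.019): print("end",loc((xs[ys==r0+2].mean(),r0),p[2]+z))
for r in(r0+5,250):
    q=xs[ys==r]; z=p[2]+.015; a,b=loc((q.min(),r),z),loc((q.max()+1,r),z); print(r,a,b)
ex2=np.radians(-1.65); u=np.array([np.cos(ex2),np.sin(ex2)])
t=np.array([.4837,-.303])-.008*u
robot.move_pose([t[0],t[1],.16],[180,0,-1.65]); robot.sleep(.3)
print(robot.get_clock(),robot.get_eef_pos(),robot.get_tcp_rot(),robot.get_contact_force())
i=cams.camera_info("wrist"); np.save("i5.npy",i,allow_pickle=True); save("wrist","pics/w5.png")
```

```text
top row 108 292 339
end (np.float64(0.07296944617672643), np.float64(0.0004394538569640911))
end (np.float64(0.07321870694738082), np.float64(0.0004331009212391809))
113 (np.float64(0.07107417459528825), np.float64(0.010029739990831472)) (np.float64(0.07109170577416904), np.float64(-0.009976562082480345))
250 (np.float64(0.008928958242549733), np.float64(0.010433044733564021)) (np.float64(0.008928285631257303), np.float64(-0.010512420447274351))
22.0917 [ 0.47613219 -0.30189774  0.16007172] [ 1.79998086e+02 -7.18153763e-03 -1.56776380e+00] [ 1.22961746 -0.59319823 -1.06547947]
```

View pics/w5.png

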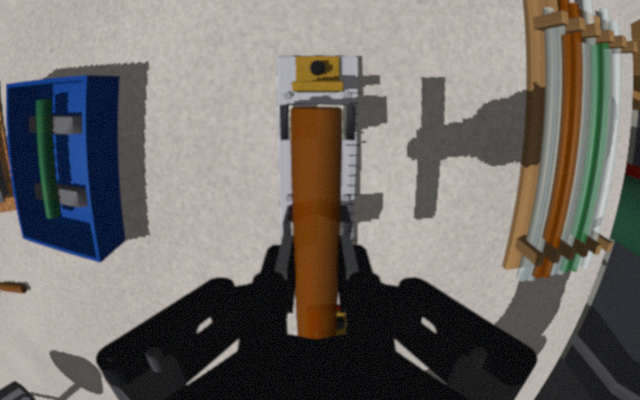

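The rod is over the V, 2 mm back in the grip, with its end at (317,108) and the stop ahead at (318,85). Lowering with force monitoring, then sliding to the stop.

Run:
```python
from h import *
y=np.radians(-1.65); u=np.array([np.cos(y),np.sin(y),0]); n=np.array([-u[1],u[0],0])
F=lambda:np.mean([np.array(robot.get_contact_force()) for _ in range(1)],axis=0)
def st(t):
    robot.sleep(.06); f=F(); e=np.array(robot.get_eef_pos()); print(e.round(4),"cmd",t.round(4),"fx %.1f fy %.1f fz %.1f"%(f@u,f@n,f[2])); return f
t=np.array([.4837,-.303,0])-.003*u   # rod 5 mm short of stop
robot.move_l(t+[0,0,.06],speed=.1)
t[2]=.047; robot.move_l(t,speed=.05); f=st(t); f0=f
while t[2]>.037:
    t[2]-=.001; robot.move_l(t,speed=.02); f=st(t)
    if f[2]>1.5 or abs((f-f0)@n)>4: break
if f[2]>1.5: t[2]-=0
for k in range(10):
    t=t+.001*u; robot.move_l(t,speed=.02); f=st(t)
    if f@u<-4: break
print(robot.get_clock())
```

```text
[ 0.4807 -0.3029  0.0469] cmd [ 0.4807 -0.3029  0.047 ] fx -0.3 fy 0.9 fz -1.1
[ 0.4808 -0.3029  0.0461] cmd [ 0.4807 -0.3029  0.046 ] fx -0.8 fy 0.6 fz -1.1
[ 0.4807 -0.3029  0.045 ] cmd [ 0.4807 -0.3029  0.045 ] fx 1.0 fy -0.2 fz -1.7
[ 0.4807 -0.3029  0.044 ] cmd [ 0.4807 -0.3029  0.044 ] fx -0.1 fy 0.4 fz -1.0
[ 0.4807 -0.3029  0.043 ] cmd [ 0.4807 -0.3029  0.043 ] fx -0.9 fy -0.2 fz -1.3
[ 0.4807 -0.3029  0.042 ] cmd [ 0.4807 -0.3029  0.042 ] fx -0.4 fy -0.3 fz -1.0
[ 0.4807 -0.3029  0.041 ] cmd [ 0.4807 -0.3029  0.041 ] fx 0.5 fy 0.7 fz -0.9
[ 0.4809 -0.3029  0.0401] cmd [ 0.4807 -0.3029  0.04  ] fx 1.2 fy 0.2 fz 0.2
[ 0.4809 -0.3028  0.0399] cmd [ 0.4807 -0.3029  0.039 ] fx -4.5 fy 2.4 fz 9.5
[ 0.481  -0.3029  0.0398] cmd [ 0.4817 -0.3029  0.039 ] fx -8.8 fy 3.4 fz 13.6
26.5333
```

Run:
```python
from h import *
y=np.radians(-1.65); u=np.array([np.cos(y),np.sin(y),0]); n=np.array([-u[1],u[0],0])
def st(t):
    robot.sleep(.06); f=np.array(robot.get_contact_force()); e=np.array(robot.get_eef_pos()); print("along %.4f z %.4f"%((e-[.4837,-.303,0])@u,e[2]),"cmd %.4f"%((t-[.4837,-.303,0])@u),"fx %.1f fy %.1f fz %.1f"%(f@u,f@n,f[2])); return f
t=np.array([.4837,-.303,.0408])-.003*u
robot.move_l(t,speed=.02); st(t)
for k in range(14):
    t=t+.001*u; robot.move_l(t,speed=.02); f=st(t)
    if f@u<-5: break
print(robot.get_clock())
```

```text
along -0.0031 z 0.0406 cmd -0.0030 fx -0.7 fy -0.5 fz -1.2
along -0.0020 z 0.0407 cmd -0.0020 fx -1.2 fy 0.3 fz -1.2
along -0.0010 z 0.0408 cmd -0.0010 fx 0.3 fy -0.3 fz -0.6
along 0.0000 z 0.0408 cmd -0.0000 fx -0.5 fy -0.5 fz -0.7
along 0.0010 z 0.0408 cmd 0.0010 fx -0.4 fy 0.5 fz -1.9
along 0.0014 z 0.0405 cmd 0.0020 fx -3.7 fy 0.1 fz -0.1
along 0.0014 z 0.0403 cmd 0.0030 fx -7.6 fy 1.1 fz 0.4
28.6917
```

The stop was felt 1.4 mm ahead of centre in grip terms (2 mm expected), so the rod end is on it. Releasing, then pressing on top.

Run:
```python
from h import *
y=np.radians(-1.65); u=np.array([np.cos(y),np.sin(y),0]); c=np.array([.4837,-.303,0])
t=c+.0016*u+[0,0,.0398]; robot.move_l(t,speed=.02); robot.sleep(.1); print(robot.get_eef_pos(),robot.get_contact_force())
jaws.gripper_to(.04,20); robot.sleep(.2)
robot.move_l(t+[0,0,.055],speed=.1)
robot.sleep(.2); print(robot.get_clock(),robot.get_contact_force())
i=cams.camera_info("wrist"); im=save("wrist","pics/w6.png")
h=cv2.cvtColor(im,cv2.COLOR_RGB2HSV).astype(int)
m=(h[...,0]>3)&(h[...,0]<22)&(h[...,1]>110)&(h[...,2]>40); m[:,:270]=0;m[:,370:]=0
save("top","pics/t6.png"); s=save("scene","pics/s6.png")
cv2.imwrite("pics/v6.png",np.hstack([im[:,120:520],cv2.resize(s[100:300,140:340],(400,400))])[:,:,::-1])
```

```text
[ 0.48511706 -0.30305656  0.04004969] [-4.99156408  1.69926851  4.34395674]
30.4667 [-0.23332381  0.96850887 -0.57552854]
```

View pics/v6.png

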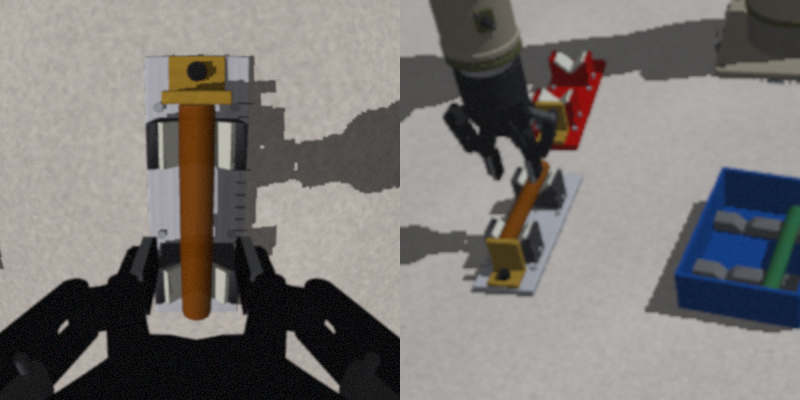

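The rod lies in both V-blocks with its end against the stop (196,103). Closing the fingers and pressing on its middle.

Run:
```python
from h import *
c=np.array([.4835,-.303,0])
jaws.gripper_to(0.0,40); print(robot.get_grip_width())
robot.move_l(c+[0,0,.07],[180,0,-1.65],speed=.06); robot.sleep(.2)
f0=np.array(robot.get_contact_force()); z=.0665
print(f0,robot.get_eef_pos())
while z>.056:
    robot.move_l(c+[0,0,z],speed=.01); robot.sleep(.15)
    f=np.mean([(robot.sleep(.02),robot.get_contact_force())[1] for _ in range(4)],axis=0); print(round(z,4),robot.get_eef_pos()[2].round(4),f.round(1))
    if f[2]-f0[2]>10: break
    z-=.0005
robot.sleep(.5); print(robot.get_clock(),robot.get_contact_force(),robot.get_eef_pos())
save("top","pics/t7.png"); im=save("wrist","pics/w7.png"); s=save("scene","pics/s7.png")
cv2.imwrite("pics/v7.png",np.hstack([im[:,120:520],cv2.resize(s[100:300,140:340],(400,400))])[:,:,::-1])
```

```text
6.551660083980072e-05
[ 1.44752986  0.78776597 -0.12672138] [ 0.4837314  -0.30309894  0.07035158]
0.0665 0.0665 [-0.1 -0.1  0.1]
0.066 0.066 [ 0.  -0.1 -0.2]
0.0655 0.0655 [-0.2 -0.2 -0.1]
0.065 0.065 [ 0.  -0.  -0.3]
0.0645 0.0645 [-0.1 -0.1 -0.4]
0.064 0.064 [-0.  -0.3  0.1]
0.0635 0.0635 [-0.2 -0.1  0. ]
0.063 0.063 [-0.2  0.  -0.1]
0.0625 0.0627 [-0.9  0.5  3.4]
0.062 0.0626 [-2.8  1.8  8.2]
0.0615 0.0625 [-4.5  2.3 13.3]
37.7333 [-4.95862279  1.30315185 12.77958898] [ 0.48368063 -0.30308719  0.06247549]
```

View pics/v7.png

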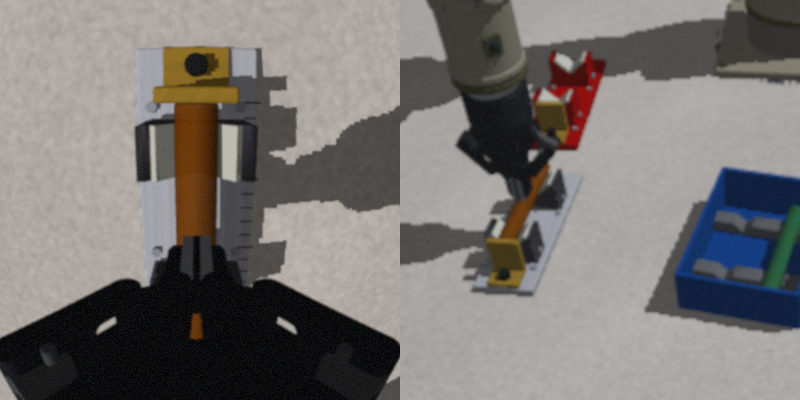

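Run:
```python
from h import *
print(robot.get_clock(),robot.get_contact_force()); robot.finish_job()
```

```text
37.8833 [-4.69750264  1.79450201 13.36017408]
the job is handed in; nothing more can be done
```

The job is handed in at 37.9 s of the allowed 61. The tray is on the cork mat, and the amber rod is in the V-blocks with the closed fingers pressing on its middle. No verdict was reported.

**Last checks:**
- **Press:** the downward force is about 13 N, with under 2 N sideways. I estimate 4–6 N on each nylon face from that; I could not measure the faces themselves.
- **Height:** the fingers met the top of the rod at about 62.6 mm, which is where a fully seated rod should be.
- **Stop:** I felt the rod touch the brass stop while sliding it, and the last picture shows its end still against it.
- **Tray:** it went down level at the mat's measured centre, and a picture afterwards shows it standing there.
- **Green rod:** it is still in its notches. It measured within about 1.5 mm of its position before I went in for the amber rod, and the last picture shows it in place.
- **Tools:** I kept well clear of them but did not measure their positions again at the end.

**One thing went wrong:** going in for the amber rod, the wrist force reached about 76 N and the fingers stopped 4 mm short of the commanded depth. The pictures suggest the wide finger knuckles hit the rim of the box. That is under the 120 N wrist limit. If the knuckles count as the gripper's body, though, it may have broken the 40 N limit, and I could not tell which applies.

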